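# Peel the top cover off the clinging stack and offer it up to the wavy tray

## Task

Peel the top cover off the stack of nested metal covers: take it by the upright grip on its corner and raise that corner first, while the opposite corner is still down, so that the covers beneath stay on the bench where they are. Then hold it out level over the little wavy-sided wooden tray, centred on it, long side along long side and a few centimetres above it without touching it. Finish while still holding it there; do not put it down or let go.

Things in the scene. Friction and masses are not known exactly. Their poses are not given: they have to be found in the camera images.
- cover: Top cover of the stack: thin pressed aluminium, open below, 0.12 kg, 116 mm in x by 164 mm in y over its bottom flange, 20 mm high. Origin: centre of the underside; z up. Flat top (88 x 136 mm) at z = 20 mm. Sprung catches of the stack hook over its flange: pulled off all at once it may take the stack along; raised at the lug corner about the opposite one by some 0.2 rad it comes free. May be held either way round.
- cover_lug (a point): The grip: centre of the top face of an upright plate 10 mm thick, 22 mm long, 26 mm high on the cover's flat top near its -x, -y corner, at (-31, -54, 46) mm in the cover's frame. It runs along the line to the cover's centre (60.1 degrees from the cover's x towards its y); pinch it from above across that line.
- cover_far_corner (a point): The corner of the cover's flange diagonally opposite the lug, at its underside: (58, 82, 0) mm in the cover's frame.
- stack: Rest of the stack: two more such covers, fast to each other, 0.55 kg, loose on the bench, 28 mm high (33 mm with dimples), origin at the centre of the underside. Four small sprung catches on posts at x = +-66, y = +-55 mm hook over the top cover's long edges; each gives way at about 1 to 2 N after 8 to 13 mm of lift. At the start the cover's origin is 16 mm above the stack's, same axes.
- wavy_tray: Small open wooden tray with wavy long sides, 70 mm in x, 120 mm in y, 32 mm high, 0.11 kg, loose on the bench, with two small wooden pieces inside that stay below its rim. Origin: centre of its underside; z up.
Not all that is in view belongs to the job. Of the things that look like the wavy_tray, the smaller one is meant.

How it is judged:
By the outcome, as a careful person would: the job done as asked, in the order asked, and still so for the second after the job is handed in, while the arm keeps its last pose, push and grip.
It also fails if it takes over 48 s, if anything falls off the work surface, if the arm or the gripper's body presses on something with over 40 N, if the wrist force passes 120 N, or if a joint passes its speed limit or range.

## Robot

A 7-joint arm with a two-finger parallel gripper is mounted at the origin on a cart in front of the work surface, level with it; the furniture and walls round the work are solid. World frame = base frame: x ahead of the robot, y to its left, z up, the work surface at z = 0. Lengths are in m, angles in degrees, forces in N, time in s.
With the tool pointing down it reaches from about 0.425 to 0.875 m from the base axis. Payload 4.7 kg.
Tool frame: the origin (TCP) lies between the finger pads; the fingertips stand env.tips_ahead ahead of it and the grasp point (between the pads) lies 11 mm behind it (env.tips_ahead is the distance from the TCP to the fingertips, in m); z points along the fingers, y is the line along which they close (so a half turn about z gives the same grasp; the last joint's range is limited). The gripper opens to 85 mm and grips with 20 to 120 N. Pads are 22 mm wide; open, the fingers measure 114 mm over their backs; the gripper's body (76 mm by 85 mm) begins 54 mm behind the grasp point. The pads swing forward as they close: fully open they stand 13 mm farther back than shut.
Start: joints at [-70.182, 18.392, -4.016, 83.108, 1.295, 78.541, -3.26], TCP at [0.212, 0.615, 0.239] pointing down, gripper open.
Joint ranges: [-163.93, 163.93], [-17.29, 119.83], [-79.2, 71.16], [3.27, 140.29], [-89.18, 269.18], [5.43, 117.66], [-154.24, 154.24]. Speed limits (degrees/s): [147.25, 147.25, 180, 180, 180, 180, 180].

## Interface

Orientations are given as [roll, pitch, yaw] about the fixed x, y, z axes, in that order (R = Rz(yaw) Ry(pitch) Rx(roll)).
In Python, from station import env, viewer gives the robot as it stands.
- The arm moves only by the tool play_rows, never from a script. Its argument "series" is text: rows parted by semicolons, each of 7 numbers parted by spaces: the turn, a rotation vector about the world's x, y, z in rad, then the shift along the world's x, y, z in mm, then the opening, from 0 (shut) to 1 (fully open). A call has 1 to 8 rows; each row is the pose to reach, as a shift and turn from the pose commanded when the call began; what a row does not reach only later rows make up. A row lasts 1/8 s, in which the tool goes at most 62.5 mm and 10.7 degrees, less where a joint would pass 70% of its speed; a pose out of reach is approached as far as the arm can. A call with a gripper value outside its range is refused whole. The fingers move at their own pace and stop on an object; "squeeze" is the grip in N (left out, the last holds). Time passes only in rows, so rows that repeat a pose let the fingers close. It gives the time, the measured TCP pose, the force, the opening and the grip force at its end, in the units of the state.
- env.state(): the state, without advancing time (a new reading comes with each control period).
- viewer.capture(name): name is "scene" or "top" or "wrist"; returns a dict with "img" (480x640x3 uint8, red, green, blue), "fx", "fy", "cx", "cy" (pixels), "pose" (4x4, takes a point from camera to world coordinates); the wrist camera has in their place "T_tool_cam" (4x4, takes a point from camera to tool coordinates, whose origin is the TCP and whose axes are the flange's). Camera axes: x right, y down, z forward; pixel columns grow to the right and rows downward; lengths in m; the calibration is good to about 2 mm. A picture is of the moment at which its call begins: read the wrist's pose just before it. There is no depth.
- env.hand_in(): hands the job in; it is judged then, once.
The state is a dict: "time": time; "q": joint angles; "joint_vel": joint speeds; "effort": joint torques, N m; "tcp_pos": TCP position; "tcp_rot": TCP orientation; "wrist_force": force on the tool from outside, world axes, zero at the start; "ft_torque": the same for the moment, N m; "gripper_width": opening from 0.0 (shut) to 1.0 (fully open); "grasp_force": force on a finger pad.
Only numpy, scipy, OpenCV 4.12 (cv2) and the standard library are available. Lean on these libraries where they do the work, as an engineer would, in place of code of your own. Each camera call takes 0.05 s, during which the arm holds its last target. There are 200 camera calls.

## Working session

There is one attempt and no reset: what is moved stays moved. The work goes in short steps, Python scripts to look and compute and a tool call to move; the robot and the scene stay as the last step left them, time stands still between calls to the robot, and variables do not carry over. Pictures are saved under pics/ and viewed, at most 10 in all, crops included, and the job is handed in when it is done.

Besides the shell and the picture viewer there is one more tool, called after "Request:" by a JSON object that holds its "op" and its "data". play_rows: Moves the arm, as the interface text tells. Its arguments: {"type":"object","properties":{"series":{"type":"string"},"squeeze":{"type":"number"}},"required":["series"]}

```bash
mkdir -p pics; python3 - <<'E'
from station import env, viewer
import cv2, numpy as np, pickle
d={}
for n in("scene","top"):
    c=viewer.capture(n); d[n]=c
    cv2.imwrite(f"pics/{n}0.png",c["img"][:,:,::-1])
    print(n,c["fx"],c["cx"],c["cy"],np.round(c["pose"],4).tolist())
pickle.dump(d,open("cams.pkl","wb"))
print(env.tips_ahead,env.state())
E
```

```text
scene 536.0168563909924 332.1123188082383 236.14241216015967 [[0.5408, -0.342, 0.7685, -0.4172], [-0.841, -0.2032, 0.5014, -0.8089], [-0.0153, -0.9175, -0.3975, 0.586], [0.0, 0.0, 0.0, 1.0]]
top 448.7991477639397 319.6929394655671 241.4341453330462 [[-0.0146, -0.9955, 0.0933, 0.4525], [-0.9998, 0.0161, 0.0152, -0.1779], [-0.0167, -0.0931, -0.9955, 1.4845], [0.0, 0.0, 0.0, 1.0]]
0.008 {'time': 0.1, 'q': array([-70.18123147,  18.43794838,  -4.01452193,  83.17006731,
         1.29363132,  78.54190056,  -3.26010244]), 'joint_vel': array([-0.09657272, -0.09164157, -0.11726348, -0.22819296, -0.04684633,
        0.0173096 , -0.02801441]), 'effort': array([ 1.55486964e-04, -4.94875824e+01, -3.83834867e-01, -3.15209842e+01,
        1.30921687e-02,  7.46967708e-03, -9.95650112e-06]), 'tcp_pos': array([0.21162493, 0.6140658 , 0.2382783 ]), 'tcp_rot': array([-1.79895240e+02,  4.57003778e-03,  1.60989545e+02]), 'wrist_force': array([ 0.24716133, -0.4997252 ,  0.22323744]), 'ft_torque': array([0.01607083, 0.02478283, 0.02413675]), 'grasp_force': 0.0, 'gripper_width': 1.0011660942031582}
```

View pics/top0.png

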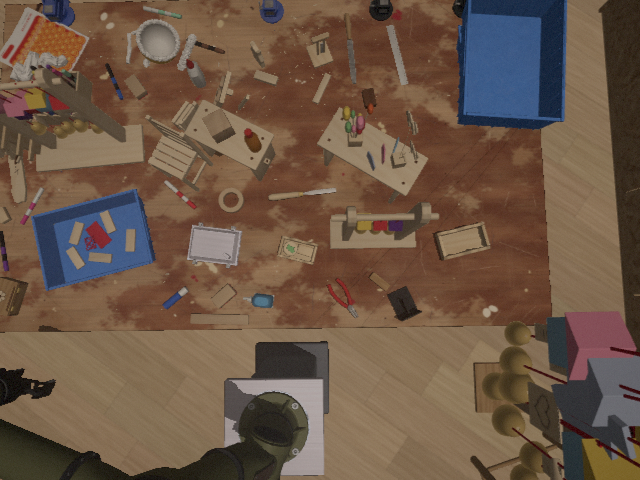

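View pics/scene0.png

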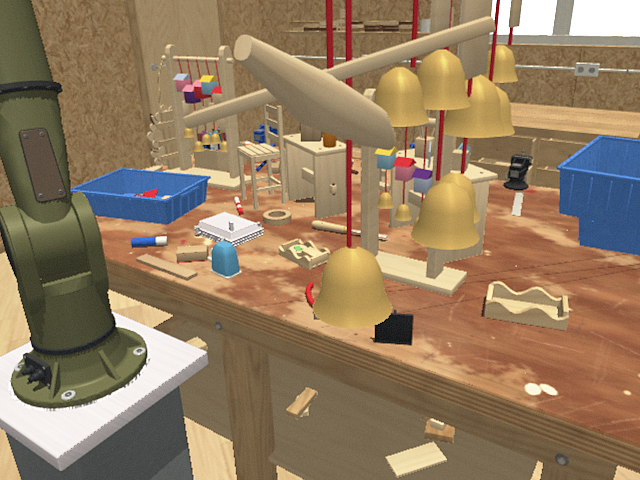

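The top view shows the stack at about (214,245) and two wavy trays: the small one at (298,250) and a larger one at (462,240). Next I'll zoom in on the first two.

```bash
python3 - <<'E'
import pickle,cv2,numpy as np
d=pickle.load(open("cams.pkl","rb"))
a=d["top"]["img"][215:280,175:330,::-1]; b=d["scene"]["img"][200:280,185:335,::-1]
a=cv2.resize(a,(800,335),interpolation=cv2.INTER_CUBIC)[:300]
a=cv2.resize(d["top"]["img"][218:276,178:333,::-1],(775,290),interpolation=cv2.INTER_CUBIC)
b=cv2.resize(d["scene"]["img"][205:265,185:340,::-1],(775,300),interpolation=cv2.INTER_CUBIC)
cv2.imwrite("pics/crop1.png",np.vstack([a,b]))
E
```

```text
(no output)
```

View pics/crop1.png

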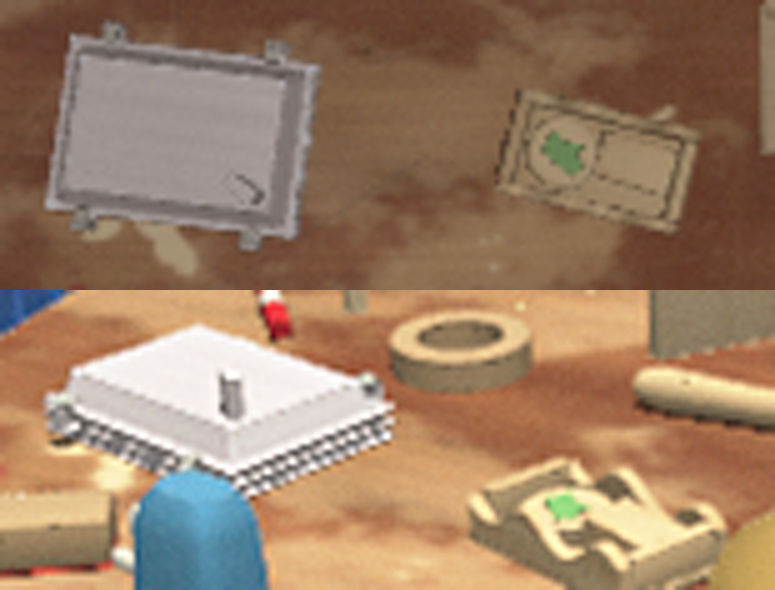

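The crop shows the lug at the cover's near-right corner, top px about (226.6,255.5) and scene px about (231,221.5). The flange corners and tray corners are clear, so I'll cast rays.

```bash
cat >h.py <<'E'
import numpy as np
def ray(c,uv,P=None):
    P=c["pose"] if P is None else P
    r=np.array([(uv[0]-c["cx"])/c["fx"],(uv[1]-c["cy"])/c["fy"],1.])
    return P[:3,3],P[:3,:3]@r
def onz(c,uv,z,P=None):
    o,r=ray(c,uv,P); return o+r*(z-o[2])/r[2]
def tri(c1,a,c2,b):
    o1,r1=ray(c1,a);o2,r2=ray(c2,b)
    s=np.linalg.lstsq(np.c_[r1,-r2],o2-o1,rcond=None)[0]
    p,q=o1+s[0]*r1,o2+s[1]*r2
    return (p+q)/2,np.linalg.norm(p-q)
def quad(p):  # TL,TR,BR,BL in image -> centre, long-side yaw (0=along y), sizes
    p=np.array(p)[:,:2];c=p.mean(0);l=(p[0]+p[3]-p[1]-p[2])/2;s=(p[0]+p[1]-p[2]-p[3])/2
    return c,np.degrees(np.arctan2(-l[0],l[1])),np.degrees(np.arctan2(s[1],s[0])),np.linalg.norm(l),np.linalg.norm(s)
E
python3 - <<'E'
import pickle,cv2,numpy as np
from h import *
d=pickle.load(open("cams.pkl","rb"));t,s=d["top"],d["scene"]
f=lambda u,v:(178+u/5-.4,218+v/5-.4)
g=lambda u,v:(185+u/5-.4,205+(v-290)/5-.4)
print("cover",quad([onz(t,f(*p),.017) for p in [(72,38),(318,66),(296,238),(47,208)]]))
print("top face",quad([onz(t,f(*p),.036) for p in [(79,52),(287,75),(268,218),(57,192)]]))
print("tray",quad([onz(t,f(*p),.030) for p in [(520,90),(698,128),(675,230),(498,190)]]))
print("lug",tri(t,f(243,183),s,g(231,375)), onz(s,g(231,375),.062), onz(t,f(243,185),.062))
E
```

```text
cover (array([0.58383701, 0.19223781]), np.float64(-7.580300383557722), np.float64(-7.431794794857347), np.float64(0.16532947020233554), np.float64(0.11382731421634704))
top face (array([0.58430358, 0.19429129]), np.float64(-7.5680867280988515), np.float64(-7.828981706748529), np.float64(0.1381766911769178), np.float64(0.09307796646237106))
tray (array([ 0.56383497, -0.08188995]), np.float64(-13.306069400716984), np.float64(-13.125253773268481), np.float64(0.1184985474814602), np.float64(0.06740536878639847))
lug (array([0.55000547, 0.14379138, 0.05680231]), np.float64(0.0007095346609020457)) [0.54035169 0.1347707  0.062     ] [0.54860491 0.14234308 0.062     ]
```

Measured against the given sizes, the cover, tray and lug agree to a few mm: yaw is -7.5° for the cover and -13.2° for the tray. I'll go above the lug with tool yaw about 52.6°.

Request:
{"op": "play_rows", "data": {"series": "0 0 -0.17 33 -47 -2 1;0 0 -0.34 67 -94 -4 1;0 0 -0.51 100 -142 -6 1;0 0 -0.68 134 -189 -8 1;0 0 -0.85 167 -236 -10 1;0 0 -1.02 201 -283 -12 1;0 0 -1.19 234 -330 -14 1;0 0 -1.36 268 -378 -16 1"}}

```text
time: 1.1
tcp_pos: [0.4803, 0.2349, 0.2231]
tcp_rot: [-180.0, -0.0, 82.8]
wrist_force: [0.6, 1.5, -0.3]
gripper_width: 1.001
grasp_force: 0.0
```

Request:
{"op": "play_rows", "data": {"series": "0 0 -0.17 33 -47 -12 1;0 0 -0.34 67 -94 -24 1;0 0 -0.51 67 -94 -38 1;0 0 -0.532 67 -94 -58 1;0 0 -0.532 67 -94 -58 1"}}

```text
time: 1.72
tcp_pos: [0.5453, 0.1421, 0.1634]
tcp_rot: [-179.9, 0.2, 52.6]
wrist_force: [-0.1, 0.2, -0.0]
gripper_width: 1.002
grasp_force: 0.0
```

```bash
python3 - <<'E'
from station import env, viewer
import cv2, numpy as np, pickle
s=env.state();c=viewer.capture("wrist");c["s"]=s
pickle.dump(c,open("w1.pkl","wb"));cv2.imwrite("pics/w1.png",c["img"][:,:,::-1])
print(s["time"],s["tcp_pos"],s["tcp_rot"],s["q"].round(1),s["wrist_force"].round(1))
print(c["T_tool_cam"].round(3).tolist(),c["fx"])
E
```

```text
1.725 [0.54531039 0.14213541 0.16344698] [-179.88727145    0.21306341   52.60065584] [-40.9  11.4  26.6 102.   -5.4  68.1 -50.1] [-0.1  0.2 -0. ]
[[-0.0, -0.964, -0.265, 0.068], [1.0, -0.0, -0.0, 0.0], [0.0, -0.265, 0.964, -0.134], [0.0, 0.0, 0.0, 1.0]] 375.2642590213352
```

View pics/w1.png

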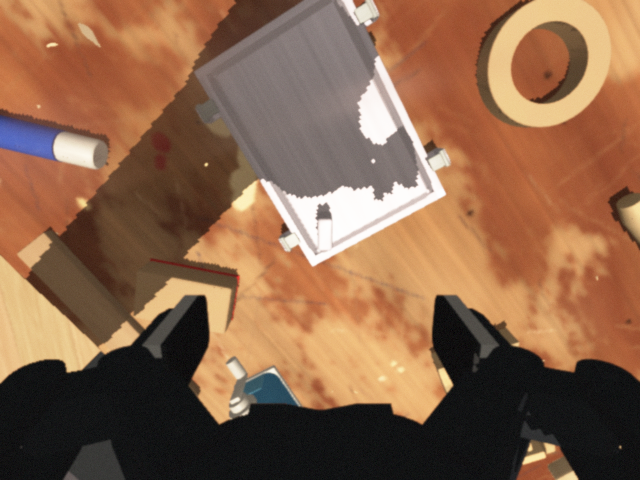

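The wrist view shows the cover with the lug at about (324,205–250) and flange corners at (317,265) and (443,193). Fingers are clear at the bottom.

```bash
python3 - <<'E'
import pickle,cv2
from h import *
from scipy.spatial.transform import Rotation as R
c=pickle.load(open("w1.pkl","rb"));s=c["s"]
T=np.eye(4);T[:3,:3]=R.from_euler("xyz",s["tcp_rot"],degrees=True).as_matrix();T[:3,3]=s["tcp_pos"]
P=T@c["T_tool_cam"]
for uv,z in [((324,205),.062),((324,214),.062),((325,250),.036),((317,265),.017),((443,193),.017),((196,70),.017)]: print(uv,z,onz(c,uv,z,P).round(4))
# projection of expected lug top/bottom
C=np.array([.5838,.1925,.016]);Rc=R.from_euler("z",-7.5,degrees=True).as_matrix()
for p in [(-31,-54,46),(-31,-54,20),(-58,-82,0),(58,-82,0)]:
    w=C+Rc@(np.array(p)/1000);q=P[:3,:3].T@(w-P[:3,3]);print(p,w.round(4),(q[:2]/q[2]*c["fx"]+[c["cx"],c["cy"]]).round(1))
cv2.imwrite("pics/w1c.png",cv2.resize(c["img"][170:290,240:400,::-1],(800,600),interpolation=cv2.INTER_NEAREST))
E
```

```text
(324, 205) 0.062 [0.5611 0.1593 0.062 ]
(324, 214) 0.062 [0.5575 0.1546 0.062 ]
(325, 250) 0.036 [0.5386 0.1283 0.036 ]
(317, 265) 0.017 [0.5225 0.1172 0.017 ]
(443, 193) 0.017 [0.6327 0.1053 0.017 ]
(196, 70) 0.017 [0.5432 0.2813 0.017 ]
(-31, -54, 46) [0.546 0.143 0.062] [320.7 238.4]
(-31, -54, 20) [0.546 0.143 0.036] [320.8 228.5]
(-58, -82, 0) [0.5156 0.1188 0.016 ] [309.  268.1]
(58, -82, 0) [0.6306 0.1036 0.016 ] [441.4 196.2]
```

View pics/w1c.png

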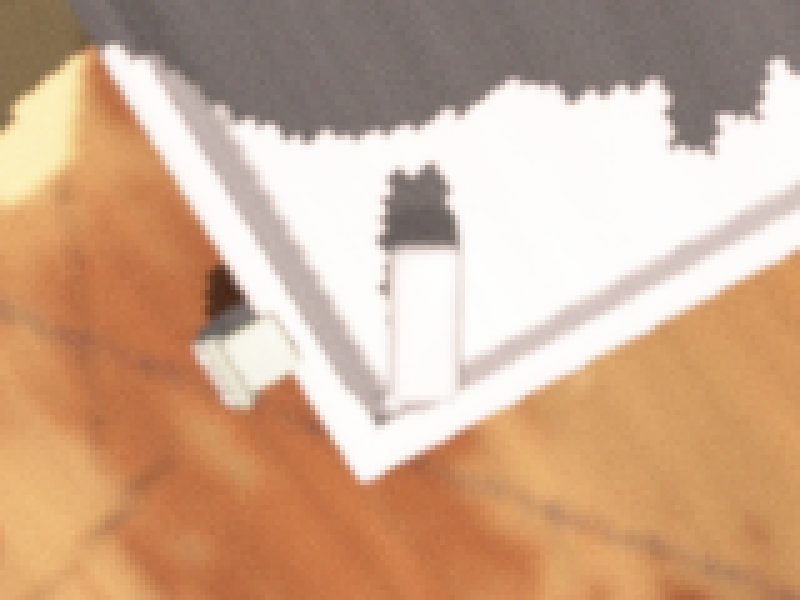

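Lug top face centre at (325,235), giving lug ≈ (0.5495, 0.143, 0.062), yaw aligned. Descend and pinch.

Request:
{"op": "play_rows", "data": {"series": "0 0 0 4 1 -30 0.5;0 0 0 4 1 -60 0.45;0 0 0 4 1 -85 0.45;0 0 0 4 1 -100 0.45;0 0 0 4 1 -108 0.45;0 0 0 4 1 -114 0.45;0 0 0 4 1 -114 0.45;0 0 0 4 1 -114 0.45", "squeeze": 60}}

```text
time: 2.78
tcp_pos: [0.5513, 0.1437, 0.052]
tcp_rot: [180.0, -0.1, 52.6]
wrist_force: [-0.0, -0.2, -0.2]
gripper_width: 0.449
grasp_force: 0.0
```

Request:
{"op": "play_rows", "data": {"series": "0 0 0 0 0 0 0.3;0 0 0 0 0 0 0.2;0 0 0 0 0 0 0.1;0 0 0 0 0 0 0;0 0 0 0 0 0 0;0 0 0 0 0 0 0;0 0 0 0 0 0 0;0 0 0 0 0 0 0", "squeeze": 60}}

```text
time: 3.78
tcp_pos: [0.5508, 0.1436, 0.0517]
tcp_rot: [180.0, -0.0, 52.6]
wrist_force: [-1.9, -0.8, 5.7]
gripper_width: 0.099
grasp_force: 60.4
```

```bash
python3 - <<'E'
from station import env, viewer
import cv2, numpy as np
s=env.state();c=viewer.capture("wrist");t=viewer.capture("top")
a=c["img"][:,:,::-1]; b=cv2.resize(t["img"][200:290,160:340,::-1],(640,320),interpolation=cv2.INTER_CUBIC)
b=cv2.resize(b,(480,240)); a=cv2.resize(a,(480,360))
cv2.imwrite("pics/g1.png",np.vstack([a,b]))
print(s["time"],s["tcp_pos"],s["tcp_rot"],s["q"].round(1),s["wrist_force"].round(1),s["ft_torque"].round(2),s["gripper_width"],s["grasp_force"])
E
```

```text
3.775 [0.55083071 0.14362428 0.05168073] [ 1.79998696e+02 -1.05813953e-02  5.25912750e+01] [-39.1  19.3  25.4 107.1  -9.9  55.7 -46.8] [-1.9 -0.8  5.7] [-0.09  0.4   0.08] 0.09875284110991975 60.417181849479675
```

View pics/g1.png

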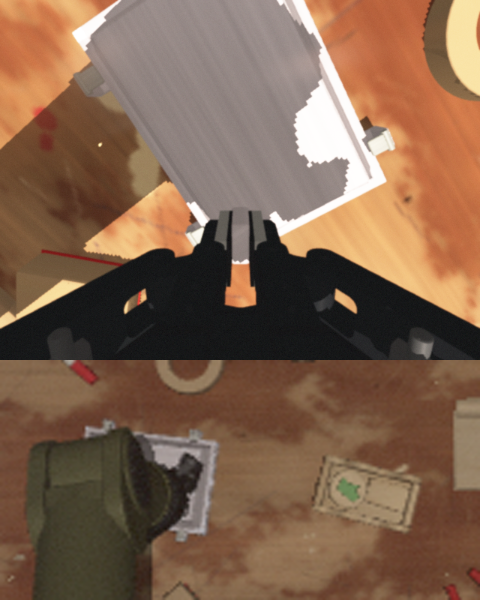

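The wrist view shows the fingers straddling the lug, and the grip reads 60 N. Now I'll peel by rotating about the far corner at (0.657, 0.267, 0.016).

Request:
{"op": "play_rows", "data": {"series": "-0.038 0.033 0 1.3 1.5 8 0;-0.076 0.065 0 2.9 3.3 16 0;-0.114 0.098 0 4.7 5.5 24 0;-0.152 0.13 0 6.7 7.8 31.6 0;-0.152 0.13 0 6.7 7.8 31.6 0", "squeeze": 80}}

```text
time: 4.5
tcp_pos: [0.5575, 0.1522, 0.0818]
tcp_rot: [-179.4, 11.5, 52.7]
wrist_force: [0.4, 0.8, -3.1]
gripper_width: 0.093
grasp_force: 79.7
```

```bash
cat > look.py <<'E'
import sys
from station import env, viewer
import cv2, numpy as np
s=env.state();n=sys.argv[1]
t=viewer.capture("scene")
b=cv2.resize(t["img"][165:285,170:350,::-1],(780,520),interpolation=cv2.INTER_CUBIC)
cv2.imwrite(f"pics/{n}.png",b)
print(s["time"],s["tcp_pos"],s["tcp_rot"],s["q"].round(1),s["wrist_force"].round(1),s["ft_torque"].round(2),s["gripper_width"],s["grasp_force"])
E
python3 look.py p1
```

```text
4.5 [0.55747947 0.15218842 0.08180699] [-179.36305145   11.48229397   52.73461825] [-42.   25.4  26.2  96.3  -5.1  70.5 -52.3] [ 0.4  0.8 -3.1] [ 0.2  -0.11  0.02] 0.0927712945892216 79.66495513916016
```

View pics/p1.png

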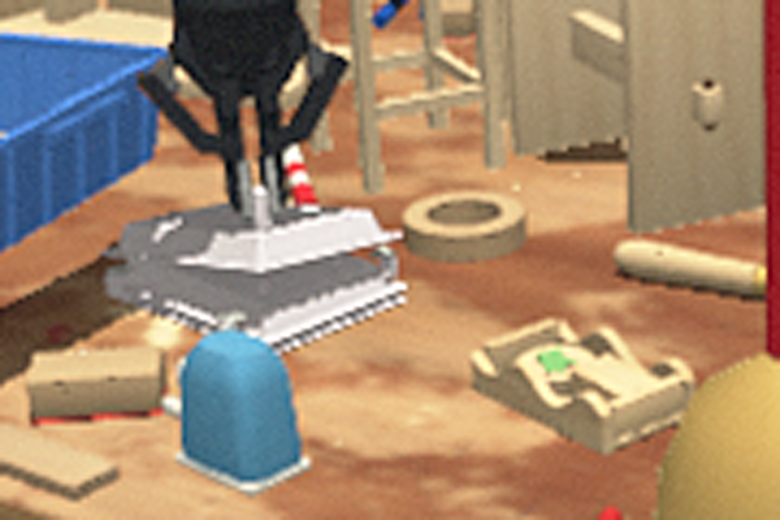

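The near corner of the cover is lifted and the stack stays down. Tilting further.

Request:
{"op": "play_rows", "data": {"series": "-0.038 0.033 0 2.3 2.7 7.5 0;-0.076 0.065 0 4.9 5.7 15 0;-0.114 0.098 0 7.7 9 22 0;-0.152 0.13 0 10.7 12.4 29 0;-0.152 0.13 0 10.7 12.4 29 0;-0.152 0.13 0 10.7 12.4 32 0;-0.152 0.13 0 10.7 12.4 36 0;-0.152 0.13 0 10.7 12.4 40 0"}}

```text
time: 5.55
tcp_pos: [0.5687, 0.1633, 0.1239]
tcp_rot: [-178.8, 22.8, 52.8]
wrist_force: [0.1, -0.4, -1.4]
gripper_width: 0.096
grasp_force: 79.9
```

```bash
python3 look.py p2
```

```text
5.55 [0.56868499 0.16328836 0.12385967] [-178.75705723   22.78445813   52.78470366] [-43.1  32.6  26.6  83.7  -2.2  86.3 -54.7] [ 0.1 -0.4 -1.4] [ 0.39 -0.29  0.03] 0.09571700673466471 79.86161470413208
```

View pics/p2.png

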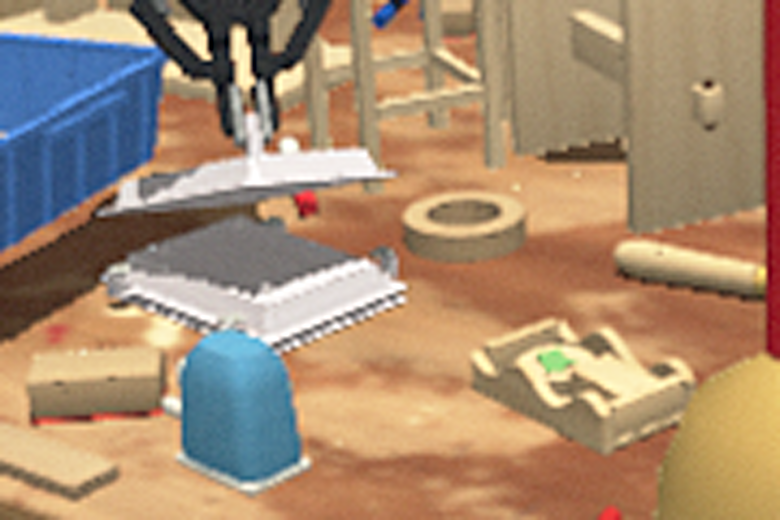

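Free of the catches; the wrist carries only the cover's weight and the stack has not moved. Raise, level, then carry over.

Request:
{"op": "play_rows", "data": {"series": "0 0 0 0 0 25 0;0.076 -0.065 0 0 0 45 0;0.152 -0.13 0 0 0 55 0;0.228 -0.195 0 0 0 55 0;0.304 -0.26 0 0 -5 55 0;0.304 -0.26 0 -6 -35 55 0;0.304 -0.26 0 -12 -70 55 0;0.304 -0.26 0 -18 -110 55 0"}}

```text
time: 6.6
tcp_pos: [0.5499, 0.0526, 0.1785]
tcp_rot: [180.0, -0.1, 52.6]
wrist_force: [0.0, -0.3, -1.5]
gripper_width: 0.091
grasp_force: 79.8
```

Request:
{"op": "play_rows", "data": {"series": "0 0 -0.02 -6 -40 0 0;0 0 -0.04 -12 -80 0 0;0 0 -0.06 -18 -120 0 0;0 0 -0.08 -24 -150 -10 0;0 0 -0.1 -30 -175 -25 0;0 0 -0.1 -30 -181 -40 0;0 0 -0.1 -30 -181 -50 0;0 0 -0.1 -30 -181 -50 0"}}

```text
time: 7.6
tcp_pos: [0.5199, -0.1256, 0.127]
tcp_rot: [-179.9, 0.1, 47.0]
wrist_force: [0.5, -0.4, -0.3]
gripper_width: 0.089
grasp_force: 79.8
```

```bash
python3 - <<'E'
from station import env, viewer
import cv2, numpy as np, pickle
s=env.state();d={n:viewer.capture(n) for n in("scene","top","wrist")};d["s"]=s
pickle.dump(d,open("c2.pkl","wb"))
a=cv2.resize(d["scene"]["img"][170:280,210:370,::-1],(436,300),interpolation=cv2.INTER_CUBIC)
b=cv2.resize(d["top"]["img"][215:285,240:360,::-1],(800,467),interpolation=cv2.INTER_CUBIC)[:300]
b=cv2.resize(d["top"]["img"][215:285,260:345,::-1],(364,300),interpolation=cv2.INTER_CUBIC)
w=cv2.resize(d["wrist"]["img"][:,:,::-1],(400,300),interpolation=cv2.INTER_AREA)
o=np.zeros((600,800,3),np.uint8);o[:300]=np.hstack([a,b]);o[300:,:400]=w
cv2.imwrite("pics/h1.png",o)
print(s["time"],s["tcp_pos"],s["tcp_rot"],s["q"].round(1),s["wrist_force"].round(1),s["gripper_width"],s["grasp_force"])
E
```

```text
7.6 [ 0.51994435 -0.12564219  0.12701224] [-1.79910637e+02  5.52978736e-02  4.69774504e+01] [-24.   10.7  38.4 108.5  -7.5  63.3 -25.7] [ 0.5 -0.4 -0.3] 0.08885719101647838 79.8262095451355
```

View pics/h1.png

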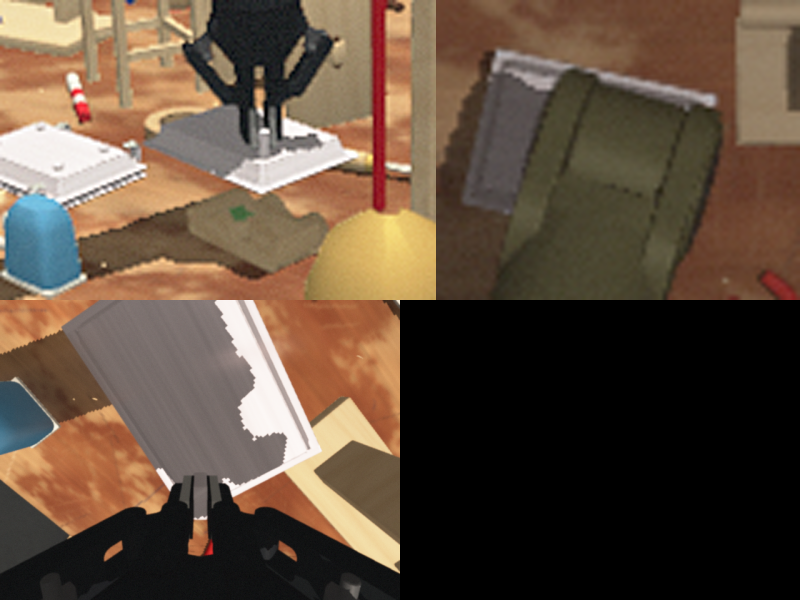

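Scene panel: the cover hangs over the tray, lug corner toward the robot; the stack sits at left undisturbed. Top panel: flange corners at (495,50), (718,98) and (465,208). Measuring the offset.

```bash
python3 - <<'E'
import pickle
from h import *
from scipy.spatial.transform import Rotation as R
d=pickle.load(open("c2.pkl","rb"));t,s,w,st=d["top"],d["scene"],d["wrist"],d["s"]
f=lambda u,v:(260+(u-436)/4.282-.4,215+v/4.286-.4)
z=st["tcp_pos"][2]-.0347
p=[onz(t,f(*q),z)[:2] for q in[(495,50),(718,98),(465,208)]]
l=p[0]-p[1];sh=p[0]-p[2]
print("cover c",(p[1]+p[2])/2,np.linalg.norm(l),np.linalg.norm(sh),np.degrees([np.arctan2(-l[0],l[1]),np.arctan2(sh[1],sh[0])]))
Rt=R.from_euler("xyz",st["tcp_rot"],degrees=True).as_matrix()
T=np.eye(4);T[:3,:3]=Rt;T[:3,3]=st["tcp_pos"];P=T@w["T_tool_cam"]
a=lambda u,v:(u*1.6,(v-300)*1.6)
# wrist: TL corner, right corner of flange
A=onz(w,a(64,328),z,P);B=onz(w,a(320,450),z,P);print("wrist far-left, near-right",A,B)
c=st["tcp_pos"][:2]+R.from_euler("z",-13.2,degrees=True).as_matrix()[:2,:2]@[.031,.054];print("from tcp",c)
Rc=R.from_euler("z",-13.2,degrees=True).as_matrix()[:2,:2]
for q in[(-58,82),(58,-82)]:print("exp",c+Rc@np.array(q)/1e3)
# scene flange corners for level: near, right, left
g=lambda u,v:(210+u/2.725-.4,170+v/2.727-.4)
for q in[(263,192),(355,157),(146,145)]:print("scene",onz(s,g(*q),z))
for q in[(-58,-82),(58,-82),(-58,82)]:print("exp",c+Rc@np.array(q)/1e3)
# tray corners, scene p2 picture (scale 4.333, origin 170,165)
k=lambda u,v:(170+u/4.333-.4,165+v/4.333-.4)
d0=pickle.load(open("cams.pkl","rb"));tt=d0["top"];ff=lambda u,v:(178+u/5-.4,218+v/5-.4)
for a1,b1 in [((472,352),(520,90)),((605,420),(498,190)),((693,372),(675,230)),((555,322),(698,128))]:
    print("tray scene z.028",onz(s,k(*a1),.028).round(4))
for b1 in [(520,90),(698,128),(675,230),(498,190)]:print("tray top",onz(tt,ff(*b1),.028).round(4))
E
```

```text
cover c [ 0.55661608 -0.08234174] 0.16684324194273306 0.11724057144844234 [-13.13338032 -11.01042924]
wrist far-left, near-right [0.52456284 0.01024787 0.09231224] [ 0.59863514 -0.17250758  0.09231224]
from tcp [ 0.56245624 -0.08014781]
exp [0.52471344 0.01293001]
exp [ 0.60019905 -0.17322563]
scene [ 0.48831822 -0.14716924  0.09231224]
scene [ 0.59260601 -0.17293228  0.09231224]
scene [0.52015579 0.00529878 0.09231224]
exp [ 0.4872639  -0.14673693]
exp [ 0.60019905 -0.17322563]
exp [0.52471344 0.01293001]
tray scene z.028 [ 0.5408 -0.0221  0.028 ]
tray scene z.028 [ 0.507  -0.1402  0.028 ]
tray scene z.028 [ 0.5837 -0.1477  0.028 ]
tray scene z.028 [ 0.6008 -0.0381  0.028 ]
tray top [ 0.6103 -0.0314  0.028 ]
tray top [ 0.5834 -0.1474  0.028 ]
tray top [ 0.5172 -0.1316  0.028 ]
tray top [ 0.545  -0.0166  0.028 ]
```

Relative to the tray in the same top camera, the cover is about 7 mm short in x, y is right and yaw matches. Shift it +6 mm in x and lower it to about 3.7 cm above the rim.

Request:
{"op": "play_rows", "data": {"series": "0 0 0 3 0 -7 0;0 0 0 6 0 -14 0;0 0 0 6 0 -22 0;0 0 0 6 0 -22 0;0 0 0 6 0 -22 0;0 0 0 6 0 -22 0"}}

```text
time: 8.5
tcp_pos: [0.5263, -0.1273, 0.1062]
tcp_rot: [180.0, -0.0, 46.9]
wrist_force: [0.8, -0.1, -1.1]
gripper_width: 0.097
grasp_force: 79.8
```

```bash
python3 - <<'E'
from station import env, viewer
import cv2, numpy as np, pickle
s=env.state();d={n:viewer.capture(n) for n in("scene","top","wrist")};d["s"]=s
pickle.dump(d,open("c3.pkl","wb"))
a=cv2.resize(d["scene"]["img"][190:270,240:360,::-1],(450,300),interpolation=cv2.INTER_CUBIC)
b=cv2.resize(d["top"]["img"][215:275,260:330,::-1],(350,300),interpolation=cv2.INTER_CUBIC)
w=cv2.resize(d["wrist"]["img"][:,:,::-1],(400,300),interpolation=cv2.INTER_AREA)
w2=cv2.resize(d["scene"]["img"][170:290,190:350,::-1],(400,300),interpolation=cv2.INTER_CUBIC)
cv2.imwrite("pics/h2.png",np.vstack([np.hstack([a,b]),np.hstack([w,w2])]))
print(s["time"],s["tcp_pos"],s["tcp_rot"],s["wrist_force"].round(1),s["gripper_width"],s["grasp_force"],s["joint_vel"].round(2))
E
```

```text
8.5 [ 0.52634202 -0.12733516  0.10621885] [ 1.79972572e+02 -1.98341978e-02  4.68531148e+01] [ 0.8 -0.1 -1.1] 0.09727618694072865 79.82479691505432 [-0.02 -0.05  0.07  0.07 -0.   -0.12 -0.02]
```

View pics/h2.png

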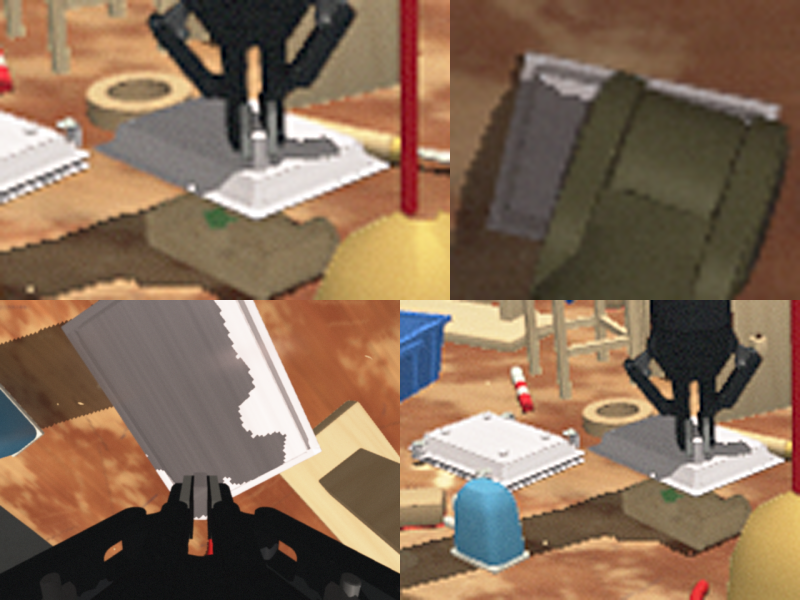

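The cover is level over the tray (scene corners at (96,148), (262,217) and (393,160)), and the stack is untouched. I'll check position and level with numbers.

```bash
python3 - <<'E'
import pickle
from h import *
d=pickle.load(open("c3.pkl","rb"));t,s=d["top"],d["scene"]
f=lambda u,v:(260+(u-450)/5-.4,215+v/5-.4); g=lambda u,v:(240+u/3.75-.4,190+v/3.75-.4)
p=[onz(t,f(*q),.0715)[:2] for q in[(523,55),(780,105),(489,232)]];l=p[0]-p[1]
print("centre",(p[1]+p[2])/2,np.linalg.norm(l),np.degrees(np.arctan2(-l[0],l[1])))
print("(-58,82)",tri(t,f(489,232),s,g(96,148)));print("(58,-82)",tri(t,f(780,105),s,g(393,160)))
E
```

```text
centre [ 0.56447142 -0.08282277] 0.1664721342770289 -12.00945279183215
(-58,82) (array([0.52671457, 0.0081405 , 0.07250151]), np.float64(0.003468423279528537))
(58,-82) (array([ 0.60377453, -0.1767255 ,  0.07559125]), np.float64(0.00344526957206391))
```

```bash
python3 -c "
from station import env
print(env.hand_in())"
```

```text
the job is handed in; nothing more can be done
None
```

The cover was peeled off lug corner first with the stack left in place, and handed in held level about 4 cm above the small wavy tray; by the top camera it is centred within about 1 mm and aligned within about 1°.

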